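# Sweep loose jar lids off the prep board into the waste pan

### The arm

A 6-joint arm with a two-finger parallel gripper is mounted at the origin on the work surface. World frame = base frame: x ahead of the robot, y to its left, z up, the work surface at z = 0. Lengths are in m, angles in rad, forces in N, time in s.
With the tool pointing down it reaches from about 0.275 to 0.725 m from the base axis. Payload 15.9 kg.
Tool frame: the origin (TCP) lies at the very end of the fingers, on their centre line; the grasp point (between the pads) lies 19 mm behind it; z points along the fingers, y is the line along which they close (so a half turn about z gives the same grasp; the last joint's range is limited). The gripper opens to 85 mm and grips with 20 to 120 N. Pads are 22 mm wide; open, the fingers measure 114 mm over their backs; the gripper's body (76 mm by 85 mm) begins 54 mm behind the grasp point. The pads swing forward as they close: fully open they stand 13 mm farther back than shut.
Start: joints at [-1.228, 0.213, -0.034, 1.323, 0, 1.571], TCP at [0.168, -0.471, 0.231] pointing down, gripper open.
Joint ranges: [-2.98, 2.98], [-0.74, 1.72], [-1.14, 1.35], [-2.1, 2.04], [-1.57, 1.44], [-3.14, 3.14]. Speed limits (rad/s): [1.89, 1.89, 2.39, 2.57, 3.14, 3.14].

### API

Orientations are given as a unit quaternion [x, y, z, w].
In Python, from workcell import robot, snapshot, workorder gives the robot as it stands. The module is installed in compiled form; this text tells all that it offers.
- The arm moves only by the tool move_arm, never from a script. Its argument "increments" is a list of rows, each an object with "hand": the finger opening in cm, from 0 to 8.54; "translation": the shift along the tool's x, y, z in cm, a list of three; "twist": the turn, a rotation vector about the tool's x, y, z in rad, a list of three. A call has 1 to 12 rows; each row is the pose to reach, as a shift and turn from the pose commanded when the call began, along the tool's axes at that moment; what a row does not reach only later rows make up. A row lasts 1/12 s, in which the tool goes at most 41.7 mm and 7.16 degrees, less where a joint would pass 70% of its speed; a pose out of reach is approached as far as the arm can. A call with a gripper value outside its range is refused whole. The fingers move at their own pace and stop on an object; the grip force is fixed at half the most. Time passes only in rows, so rows that repeat a pose let the fingers close. It gives the time, the measured TCP pose, the force, the opening and the grip force at its end, in the units of the state.
- robot.get_obs(): the state, without advancing time (a new reading comes with each control period).
- snapshot(name): name is "scene" or "top" or "wrist"; returns a dict with "img" (384x512x3 uint8, red, green, blue), "intrinsics" (3x3 intrinsics, pixels), "D" ([k1, k2, p1, p2, k3] as OpenCV has them; the pictures are not rectified), "cam_to_world" (4x4, takes a point from camera to world coordinates). Camera axes: x right, y down, z forward; pixel columns grow to the right and rows downward; lengths in m; the calibration is good to about 2 mm. A picture is of the moment at which its call begins. There is no depth.
- workorder.sign_off(): hands the job in; it is judged then, once.
The state is a dict: "time": time; "joint_positions": joint angles; "qvel": joint speeds; "effort": joint torques, N m; "ee_pos": TCP position; "tool_rot": TCP orientation; "contact_force": force on the tool from outside, world axes, zero at the start; "moment": the same for the moment, N m; "opening": finger opening in m; "finger_force": force on a finger pad.
Only numpy, scipy, OpenCV 4.12 (cv2) and the standard library are available. Lean on these libraries where they do the work, as an engineer would, in place of code of your own. Each camera call takes 0.05 s, during which the arm holds its last target. There are 200 camera calls.

### The job

Clear the prep board: with your fingertips, sweep the three loose steel jar lids along the board and over its open end into the empty steel pan, not into the cutlery tray at the other end. Only push them along the board, never pick a lid up, and leave the sauce cup, the shaker and the squeeze bottle standing where they are.

Things in the scene. Friction and masses are not known exactly. Their poses are not given: they have to be found in the camera images.
- board: Fixed wooden prep board on a steel frame, yaw within 0.15 rad. Origin on the work surface, z up; flat deck 60 mm above it, y from -140 to +140 mm, open at both y ends (no lip). Rails 15 mm wide, 12 mm above the deck, along the near and far edges; clear deck between them x -150 to +185 mm. At the start two lids lie near x = -100 mm, 100+ mm apart in y, and one near x = +67 mm.
- pan: Empty open steel pan, fixed, standing on the work surface right against one open end of the board (either +y or -y end: it varies) and parallel to it. 300 mm along x, 140 mm along y, 50 mm high, so its rim is 10 mm below the deck; walls and bottom 4 mm thick. Origin at the centre of its underside, x and y parallel to the board's.
- cutlery: Grey plastic cutlery tray holding spoons, fixed against the other open end of the board; same outer size as the pan (300 x 140 x 50 mm), nothing in it higher than its rim. Origin at the centre of its underside. No lid belongs here.
- lid_a_center (a point): Centre of a loose steel jar lid lying flat on the deck: a disc 52 mm in diameter, 14 mm high (the centre is 7 mm above the deck), about 20 g. Slides easily when pushed.
- lid_b_center (a point): Centre of the second jar lid, the same as the first.
- lid_c_center (a point): Centre of the third jar lid, the same as the first.
- sauce_cup: Small white round sauce cup, loose, 50 mm in diameter at the rim, 30 mm high, standing on the deck between the lids (near x = -15 mm, |y| under 40 mm of the board). Origin at the centre of its underside. To be left alone.
- shaker: Glass shaker with metal cap, loose, 38 mm in diameter, 55 mm high, standing on the deck by the far rail. Origin at the centre of its underside. To be left alone.
- squeeze: Yellow squeeze bottle, loose, 60 mm in diameter, 170 mm high, standing on the work surface to the right (-y) of the board and its pan. Origin at the centre of its underside. To be left alone.

How it is judged:
At the end, for the whole second after the job is handed in: All three lids lie at rest inside the steel pan, centres between its walls and below its rim; the sauce cup, shaker and squeeze bottle stand upright within 20 mm of where they were (x of lid_a_center in the frame of pan between -0.146 and 0.146 m and y of lid_a_center in the frame of pan between -0.066 and 0.066 m and z of lid_a_center in the frame of pan between 0 and 0.05 m and linear speed of each of lid_a, lid_b, lid_c below 0.02 m/s and x of lid_b_center in the frame of pan between -0.146 and 0.146 m and y of lid_b_center in the frame of pan between -0.066 and 0.066 m and z of lid_b_center in the frame of pan between 0 and 0.05 m and x of lid_c_center in the frame of pan between -0.146 and 0.146 m and y of lid_c_center in the frame of pan between -0.066 and 0.066 m and z of lid_c_center in the frame of pan between 0 and 0.05 m and distance of each of sauce_cup, shaker, squeeze from where it was at the start of the episode below 0.02 m and angle between each of sauce_cup, shaker, squeeze's own z axis and vertical below 0.2 rad); the robot touches nothing.
It fails at once if a lid is lifted: its centre rises more than 25 mm above where it lies on the deck (z of any of lid_a_center, lid_b_center, lid_c_center in the frame of board above 0.092 m).
It fails at once if the sauce cup is pushed over or moved more than 20 mm (distance of sauce_cup from where it was at the start of the episode above 0.02 m or angle between sauce_cup's own z axis and vertical above 0.35 rad).
It fails at once if the shaker is pushed over or moved more than 20 mm (distance of shaker from where it was at the start of the episode above 0.02 m or angle between shaker's own z axis and vertical above 0.35 rad).
It fails at once if the squeeze bottle is pushed over or moved more than 20 mm (distance of squeeze from where it was at the start of the episode above 0.02 m or angle between squeeze's own z axis and vertical above 0.35 rad).
It also fails if it takes over 64 s, if anything falls off the work surface, if the arm or the gripper's body presses on something with over 40 N, if the wrist force passes 120 N, or if a joint passes its speed limit or range.

## Working session

There is one attempt and no reset: what is moved stays moved. The work goes in short steps, Python scripts to look and compute and a tool call to move; the robot and the scene stay as the last step left them, time stands still between calls to the robot, and variables do not carry over. Pictures are saved under pics/ and viewed, at most 10 in all, crops included, and the job is handed in when it is done.

Besides the shell and the picture viewer there is one more tool, called after "Call:" as name(argument=value, ...), one argument or row to a line, values as JSON. move_arm: Moves the arm, as the interface text tells. Its arguments: {"type":"object","properties":{"increments":{"type":"array","items":{"type":"object","properties":{"hand":{"type":"number"},"translation":{"type":"array","items":{"type":"number"}},"twist":{"type":"array","items":{"type":"number"}}}}}},"required":["increments"]}

```bash
mkdir -p pics
python3 - <<'E'
from workcell import robot, snapshot
import cv2,pickle
for n in("top","scene"):
    s=snapshot(n); cv2.imwrite(f"pics/{n}0.png",s["img"][:,:,::-1]); pickle.dump(s,open(n+"0.pkl","wb"))
    print(n,s["intrinsics"],s["D"],s["cam_to_world"])
o=robot.get_obs();print(o["time"],o["ee_pos"],o["tool_rot"],o["opening"])
E
```

```text
top [[372.3488948    0.         264.62929473]
 [  0.         372.3488948  189.02086108]
 [  0.           0.           1.        ]] [0.01550738 0.         0.         0.         0.        ] [[-0.02020731 -0.98062605  0.19484409  0.39397076]
 [-0.99975779  0.0181195  -0.01249186 -0.10554848]
 [ 0.00871936 -0.19504933 -0.98075468  1.16141052]
 [ 0.          0.          0.          1.        ]]
scene [[346.74966673   0.         257.03389835]
 [  0.         346.74966673 187.83451553]
 [  0.           0.           1.        ]] [0.02005917 0.         0.         0.         0.        ] [[-0.60260037  0.49587392 -0.62528542  1.18888907]
 [ 0.79783208  0.35631683 -0.486315    0.34629739]
 [-0.01835121 -0.79192637 -0.61034077  0.67635367]
 [ 0.          0.          0.          1.        ]]
0.1 [ 0.16793169 -0.47062569  0.2308783 ] [ 9.85348392e-01  1.70552925e-01 -8.77184342e-05 -4.88874589e-04] 0.08548292180634853
```

View pics/top0.png

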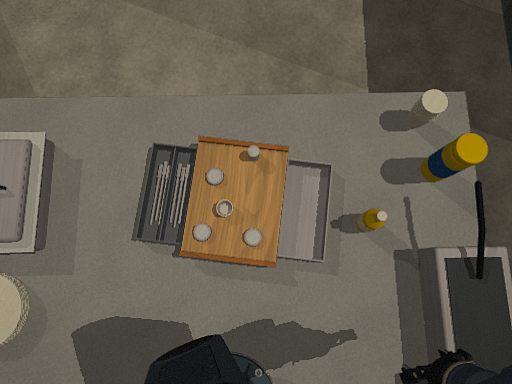

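View pics/scene0.png

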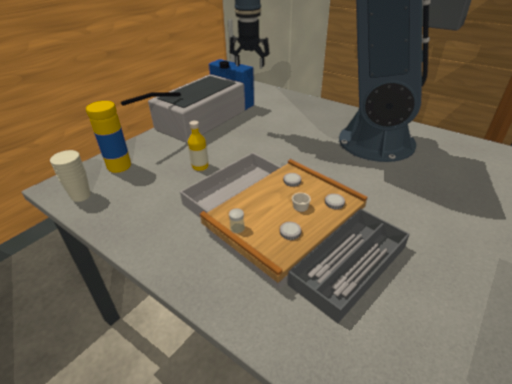

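The top view shows the pan at the right, which is the -y end. Lids are at about (215,177), (202,232) and (253,238), the cup is at (224,208), the shaker at (254,153) and the bottle at (375,219). Next I'll enlarge that area for exact pixels.

```bash
cat > h.py <<'E'
import numpy as np,cv2
def ray(s,uv,z):
    K=np.array(s["intrinsics"]);T=np.array(s["cam_to_world"])
    p=cv2.undistortPoints(np.array(uv,float).reshape(-1,1,2),K,np.array(s["D"]))[:,0]
    d=np.c_[p,np.ones(len(p))]@T[:3,:3].T
    return T[:3,3]+d*((z-T[2,3])/d[:,2:])
def proj(s,P):
    T=np.linalg.inv(np.array(s["cam_to_world"]))
    return cv2.projectPoints(np.array(P,float),cv2.Rodrigues(T[:3,:3])[0],T[:3,3],np.array(s["intrinsics"]),np.array(s["D"]))[0][:,0]
E
python3 - <<'E'
import pickle,cv2
s=pickle.load(open("top0.pkl","rb"));im=s["img"][125:275,130:330,::-1]
cv2.imwrite("pics/crop.png",cv2.resize(im,None,fx=4,fy=4,interpolation=cv2.INTER_CUBIC))
E
```

```text
(no output)
```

View pics/crop.png

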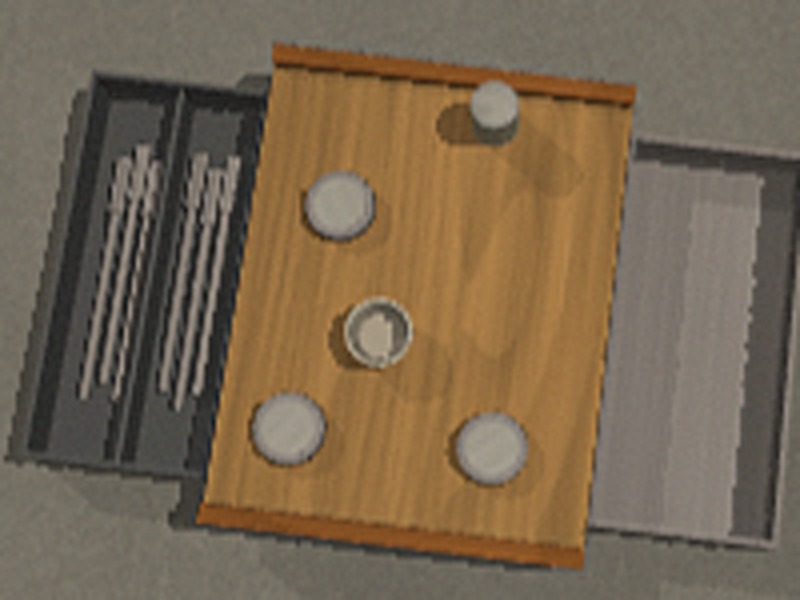

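Run:
```python
import pickle,numpy as np
from h import *
s=pickle.load(open("top0.pkl","rb"))
f=lambda L,z:ray(s,np.array(L)/4+[130-.375,125-.375],z)
c=f([(274,45),(636,86),(582,567),(198,522)],.072); print(c.round(4))
e=[np.linalg.norm(c[i]-c[(i+1)%4]) for i in range(4)];print(e)
d=(c[0]-c[1]+c[3]-c[2])[:2]; yaw=np.arctan2(-d[0],d[1]);
d2=(c[0]-c[3]+c[1]-c[2])[:2]; yaw2=np.arctan2(d2[1],d2[0]);print(yaw,yaw2)
R=np.array([[np.cos(yaw),-np.sin(yaw)],[np.sin(yaw),np.cos(yaw)]])
o=c.mean(0)[:2]-R@[.0175,0];print("origin",o)
for n,L,z in(("lids",[(341,205),(289,428),(491,449)],.074),("cup",[(378,332)],.09),("shk",[(495,105)],.115),("pan",[(800,155),(772,545),(590,525),(640,138)],.05)):
    w=f(L,z)[:,:2];print(n,w.round(4).tolist(),"board",((w-o)@R).round(4).tolist())
w=ray(s,[(381,215)],.17);print("squeeze",w,((w[:,:2]-o)@R))
```

```text
[[ 0.7801  0.0809  0.072 ]
 [ 0.7426 -0.1954  0.072 ]
 [ 0.384  -0.1449  0.072 ]
 [ 0.4214  0.13    0.072 ]]
[np.float64(0.2788160864335833), np.float64(0.36209143480629846), np.float64(0.27747741619202726), np.float64(0.3620484145921063)]
-0.134973718259707 -0.1380382257342894
origin [ 0.56468975 -0.02999226]
lids [[0.6529, 0.0287], [0.4872, 0.0655], [0.4691, -0.081]] board [[0.0795, 0.0701], [-0.0896, 0.0841], [-0.0879, -0.0634]]
cup [[0.554, -0.0006]] board [[-0.0146, 0.0277]]
shk [[0.7162, -0.0883]] board [[0.1579, -0.0374]]
pan [[0.6918, -0.3221], [0.3969, -0.2854], [0.4139, -0.1524], [0.7076, -0.1989]] board [[0.1653, -0.2723], [-0.1319, -0.2757], [-0.133, -0.1416], [0.1644, -0.1482]]
squeeze [[ 0.51417296 -0.42867063  0.17      ]] [[ 0.00359054 -0.40185009]]
```

```bash
cat > go.py <<'E'
# usage: go.py bx by z (m): shift in tool axes (cm) and twist to bring the TCP to board x,y and world z, tool y along board x
import sys,numpy as np
from scipy.spatial.transform import Rotation as Ro
from workcell import robot
bx,by,z=map(float,sys.argv[1:4]); yaw=-.1365; o=np.array([.5647,-.03])
c,s=np.cos(yaw),np.sin(yaw)
t=np.r_[o+[c*bx-s*by,s*bx+c*by],z]
ob=robot.get_obs(); R=Ro.from_quat(ob["tool_rot"])
X=np.array([-s,c,0]);Y=np.array([c,s,0]);W=Ro.from_matrix(np.c_[X,Y,np.cross(X,Y)])
print("t",ob["time"],"world",t.round(3),"cm",(R.inv().apply(t-ob["ee_pos"])*100).round(2),"twist",(R.inv()*W).as_rotvec().round(3),"F",np.round(ob["contact_force"],1))
E
python3 go.py -.088 -.012 .16
```

```text
t 0.1 world [ 0.476 -0.03   0.16 ] cm [ 43.82 -31.15   7.12] twist [-1.000e-03 -1.000e-03 -1.092e+00] F [ 1.1  0.5 -0.6]
```

Call:
move_arm(
  increments=[
    {"hand": 8.5, "translation": [1.5, -1, 0], "twist": [0, 0, -0.05]},
    {"hand": 6, "translation": [4, -2.8, 0], "twist": [0, 0, -0.12]},
    {"hand": 3, "translation": [7, -5, 0], "twist": [0, 0, -0.22]},
    {"hand": 3, "translation": [10, -7, 0], "twist": [0, 0, -0.32]},
    {"hand": 3, "translation": [13, -9.2, 0], "twist": [0, 0, -0.42]},
    {"hand": 3, "translation": [16, -11.4, 0], "twist": [0, 0, -0.52]},
    {"hand": 3, "translation": [19, -13.5, 0], "twist": [0, 0, -0.62]},
    {"hand": 3, "translation": [22, -15.6, 0], "twist": [0, 0, -0.72]},
    {"hand": 3, "translation": [25, -17.8, 0], "twist": [0, 0, -0.82]},
    {"hand": 3, "translation": [28, -20, 0], "twist": [0, 0, -0.92]},
    {"hand": 3, "translation": [30.5, -21.7, 0], "twist": [0, 0, -1.0]},
    {"hand": 3, "translation": [32, -22.7, 0], "twist": [0, 0, -1.09]},
  ],
)

```text
time: 1.1
ee_pos: [0.3942, -0.147, 0.2312]
tool_rot: [0.752, 0.659, 0.0, -0.0]
contact_force: [-0.9, -0.3, -0.2]
opening: 0.0301
finger_force: 0.0
```

```bash
python3 go.py -.088 -.012 .12
```

```text
t 1.1 world [ 0.476 -0.03   0.12 ] cm [12.68  6.55 11.12] twist [-0.    -0.001  0.004] F [-0.9 -0.3 -0.2]
```

Call:
move_arm(
  increments=[
    {"hand": 3, "translation": [1.5, 0.7, 1], "twist": [0, 0, 0.004]},
    {"hand": 3, "translation": [3.5, 1.8, 3], "twist": [0, 0, 0.004]},
    {"hand": 3, "translation": [5.7, 3, 5], "twist": [0, 0, 0.004]},
    {"hand": 3, "translation": [8, 4.2, 7], "twist": [0, 0, 0.004]},
    {"hand": 3, "translation": [10, 5.2, 9], "twist": [0, 0, 0.004]},
    {"hand": 3, "translation": [11.7, 6, 10.3], "twist": [0, 0, 0.004]},
    {"hand": 3, "translation": [12.7, 6.5, 11.1], "twist": [0, 0, 0.004]},
    {"hand": 3, "translation": [12.7, 6.5, 11.1], "twist": [0, 0, 0.004]},
    {"hand": 3, "translation": [12.7, 6.5, 11.1], "twist": [0, 0, 0.004]},
  ],
)

```text
time: 1.85
ee_pos: [0.4747, -0.0328, 0.1203]
tool_rot: [0.755, 0.655, -0.0, -0.0]
contact_force: [-0.2, -0.4, -0.3]
opening: 0.0301
finger_force: 0.0
```

```bash
python3 go.py -.088 -.012 .0645
python3 - <<'E'
from workcell import snapshot
import cv2,pickle
s=snapshot("wrist");pickle.dump(s,open("w1.pkl","wb"));cv2.imwrite("pics/w1.png",s["img"][:,:,::-1])
E
```

```text
t 1.85 world [ 0.476 -0.03   0.064] cm [0.3  0.08 5.58] twist [-0.001  0.    -0.005] F [-0.2 -0.4 -0.3]
```

View pics/w1.png

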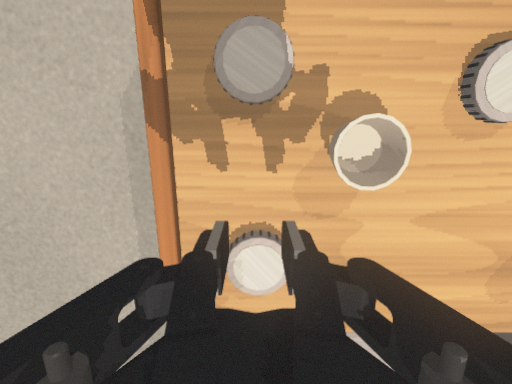

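The wrist view shows lid c at (258,266), between and ahead of the fingers. Lid b is at (256,58), the cup at (372,150), and part of lid a is at the right.

Run:
```python
import pickle
from h import *
s=pickle.load(open("w1.pkl","rb"))
yaw=-.1365;R=np.array([[np.cos(yaw),-np.sin(yaw)],[np.sin(yaw),np.cos(yaw)]]);o=[.5647,-.03]
for p,z in(((258,269),.074),((256,56),.074),((372,151),.09)):
    w=ray(s,[p],z)[0];print(w.round(4),((w[:2]-o)@R).round(4))
print(proj(s,[[.4747,-.0328,.1203]]),s["cam_to_world"][:3,3])
```

```text
[ 0.47   -0.0813  0.074 ] [-0.0868 -0.0637]
[0.4897 0.0697 0.074 ] [-0.0879  0.0886]
[0.5543 0.0018 0.09  ] [-0.0146  0.0301]
[[255.29342958 237.65110643]] [0.48399265 0.03406005 0.26248547]
```

Call:
move_arm(
  increments=[
    {"hand": 3, "translation": [0.3, 0.1, 1], "twist": [0, 0, 0]},
    {"hand": 3, "translation": [0.3, 0.1, 2.5], "twist": [0, 0, 0]},
    {"hand": 3, "translation": [0.3, 0.1, 4], "twist": [0, 0, 0]},
    {"hand": 3, "translation": [0.3, 0.1, 5], "twist": [0, 0, 0]},
    {"hand": 3, "translation": [0.3, 0.1, 5.5], "twist": [0, 0, 0]},
    {"hand": 3, "translation": [0.3, 0.1, 5.5], "twist": [0, 0, 0]},
    {"hand": 3, "translation": [0.3, 0.1, 5.5], "twist": [0, 0, 0]},
  ],
)

```text
time: 2.48
ee_pos: [0.4765, -0.0301, 0.0657]
tool_rot: [0.756, 0.655, 0.0, 0.0]
contact_force: [0.2, -0.3, 0.8]
opening: 0.0301
finger_force: 0.0
```

```bash
python3 go.py -.087 -.18 .0645
```

```text
t 2.4833 world [ 0.454 -0.196  0.064] cm [-16.79   0.14   0.11] twist [ 0.    -0.    -0.006] F [ 0.2 -0.3  0.8]
```

Call:
move_arm(
  increments=[
    {"hand": 3, "translation": [-0.5, 0.1, 0.1], "twist": [0, 0, 0]},
    {"hand": 3, "translation": [-1.2, 0.1, 0.1], "twist": [0, 0, 0]},
    {"hand": 3, "translation": [-2, 0.1, 0.1], "twist": [0, 0, 0]},
    {"hand": 3, "translation": [-3, 0.1, 0.1], "twist": [0, 0, 0]},
    {"hand": 3, "translation": [-4, 0.1, 0.1], "twist": [0, 0, 0]},
    {"hand": 3, "translation": [-5, 0.1, 0.1], "twist": [0, 0, 0]},
    {"hand": 3, "translation": [-6, 0.1, 0.1], "twist": [0, 0, 0]},
    {"hand": 3, "translation": [-7, 0.1, 0.1], "twist": [0, 0, 0]},
    {"hand": 3, "translation": [-8, 0.1, 0.1], "twist": [0, 0, 0]},
    {"hand": 3, "translation": [-9, 0.1, 0.1], "twist": [0, 0, 0]},
    {"hand": 3, "translation": [-10, 0.1, 0.1], "twist": [0, 0, 0]},
    {"hand": 3, "translation": [-11, 0.1, 0.1], "twist": [0, 0, 0]},
  ],
)

```text
time: 3.48
ee_pos: [0.4616, -0.1399, 0.0643]
tool_rot: [0.756, 0.655, -0.0, -0.0]
contact_force: [-0.0, 0.3, 0.2]
opening: 0.03
finger_force: 0.0
```

Call:
move_arm(
  increments=[
    {"hand": 3, "translation": [-1, 0, 0], "twist": [0, 0, 0]},
    {"hand": 3, "translation": [-2, 0, 0], "twist": [0, 0, 0]},
    {"hand": 3, "translation": [-3, 0, 0], "twist": [0, 0, 0]},
    {"hand": 3, "translation": [-4, 0, 0], "twist": [0, 0, 0]},
    {"hand": 3, "translation": [-5, 0, 0], "twist": [0, 0, 0]},
    {"hand": 3, "translation": [-5.8, 0, 0], "twist": [0, 0, 0]},
    {"hand": 3, "translation": [-5.8, 0, 0], "twist": [0, 0, 0]},
    {"hand": 3, "translation": [-5.8, 0, -1], "twist": [0, 0, 0]},
    {"hand": 3, "translation": [-5.8, 0, -3], "twist": [0, 0, 0]},
    {"hand": 3, "translation": [-5.8, 0, -5], "twist": [0, 0, 0]},
    {"hand": 3, "translation": [-5.8, 0, -6], "twist": [0, 0, 0]},
    {"hand": 3, "translation": [-5.8, 0, -6], "twist": [0, 0, 0]},
  ],
)

```text
time: 4.48
ee_pos: [0.455, -0.1965, 0.1268]
tool_rot: [0.755, 0.655, 0.001, 0.002]
contact_force: [1.6, -0.9, -0.0]
opening: 0.0303
finger_force: 0.0
```

```bash
python3 go.py -.0885 .138 .13;python3 - <<'E'
from workcell import snapshot
import cv2
s=snapshot("top");cv2.imwrite("pics/t2.png",cv2.resize(s["img"][125:275,130:330,::-1],None,fx=3,fy=3,interpolation=2))
E
```

```text
t 4.4833 world [0.496 0.119 0.13 ] cm [31.79 -0.4  -0.35] twist [ 0.004  0.001 -0.005] F [ 1.6 -0.9 -0. ]
```

View pics/t2.png

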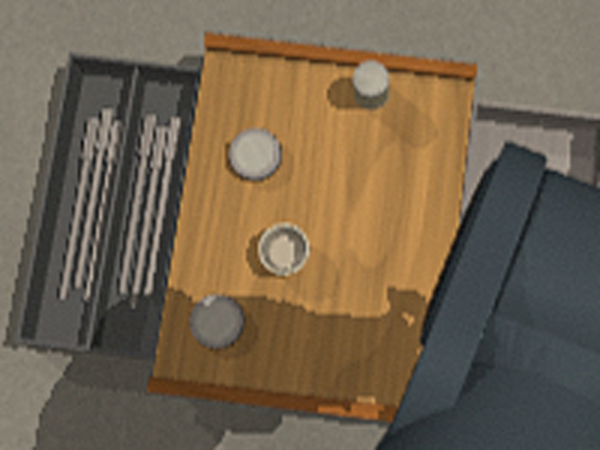

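Lid c is off the deck, and lid a, lid b, the cup and the shaker haven't moved. Lid b is next.

Call:
move_arm(
  increments=[
    {"hand": 3, "translation": [1.5, 0, -0.4], "twist": [0, 0, 0]},
    {"hand": 3, "translation": [4, 0, -0.4], "twist": [0, 0, 0]},
    {"hand": 3, "translation": [7, -0.1, -0.4], "twist": [0, 0, 0]},
    {"hand": 3, "translation": [10, -0.1, -0.4], "twist": [0, 0, 0]},
    {"hand": 3, "translation": [13.5, -0.2, -0.4], "twist": [0, 0, 0]},
    {"hand": 3, "translation": [17, -0.2, -0.4], "twist": [0, 0, 0]},
    {"hand": 3, "translation": [20.5, -0.3, -0.4], "twist": [0, 0, 0]},
    {"hand": 3, "translation": [24, -0.3, -0.4], "twist": [0, 0, 0]},
    {"hand": 3, "translation": [27, -0.4, -0.4], "twist": [0, 0, 0]},
    {"hand": 3, "translation": [29.5, -0.4, -0.4], "twist": [0, 0, 0]},
    {"hand": 3, "translation": [31.3, -0.4, -0.4], "twist": [0, 0, 0]},
    {"hand": 3, "translation": [31.8, -0.4, -0.4], "twist": [0, 0, 0]},
  ],
)

```text
time: 5.53
ee_pos: [0.4942, 0.1215, 0.1271]
tool_rot: [0.755, 0.656, -0.0, -0.001]
contact_force: [-0.3, 0.5, -0.7]
opening: 0.03
finger_force: 0.0
```

```bash
python3 go.py -.0885 .138 .0645
```

```text
t 5.5333 world [0.496 0.119 0.064] cm [-0.25  0.21  6.26] twist [-0.001  0.    -0.003] F [-0.3  0.5 -0.7]
```

Call:
move_arm(
  increments=[
    {"hand": 3, "translation": [0, 0.2, 1], "twist": [0, 0, 0]},
    {"hand": 3, "translation": [0, 0.2, 2.5], "twist": [0, 0, 0]},
    {"hand": 3, "translation": [0, 0.2, 4], "twist": [0, 0, 0]},
    {"hand": 3, "translation": [0, 0.2, 5.5], "twist": [0, 0, 0]},
    {"hand": 3, "translation": [0, 0.2, 6.2], "twist": [0, 0, 0]},
    {"hand": 3, "translation": [0, 0.2, 6.2], "twist": [0, 0, 0]},
    {"hand": 3, "translation": [0, 0.2, 6.2], "twist": [0, 0, 0]},
  ],
)

```text
time: 6.12
ee_pos: [0.4963, 0.118, 0.066]
tool_rot: [0.756, 0.655, -0.0, -0.0]
contact_force: [0.6, 0.8, 1.0]
opening: 0.0304
finger_force: 0.0
```

```bash
python3 go.py -.0885 -.18 .0645
```

```text
t 6.1167 world [ 0.453 -0.196  0.064] cm [-31.73   0.14   0.17] twist [-0.001  0.    -0.006] F [0.6 0.8 1. ]
```

Call:
move_arm(
  increments=[
    {"hand": 3, "translation": [-0.5, 0, 0.1], "twist": [0, 0, 0]},
    {"hand": 3, "translation": [-1.2, 0, 0.1], "twist": [0, 0, 0]},
    {"hand": 3, "translation": [-2, 0, 0.1], "twist": [0, 0, 0]},
    {"hand": 3, "translation": [-3, 0, 0.1], "twist": [0, 0, 0]},
    {"hand": 3, "translation": [-4, 0, 0.1], "twist": [0, 0, 0]},
    {"hand": 3, "translation": [-5, 0, 0.1], "twist": [0, 0, 0]},
    {"hand": 3, "translation": [-6, 0, 0.1], "twist": [0, 0, 0]},
    {"hand": 3, "translation": [-7, 0, 0.1], "twist": [0, 0, 0]},
    {"hand": 3, "translation": [-8, 0, 0.1], "twist": [0, 0, 0]},
    {"hand": 3, "translation": [-9, 0, 0.1], "twist": [0, 0, 0]},
    {"hand": 3, "translation": [-10, 0, 0.1], "twist": [0, 0, 0]},
    {"hand": 3, "translation": [-11, 0, 0.1], "twist": [0, 0, 0]},
  ],
)

```text
time: 7.12
ee_pos: [0.4809, 0.0089, 0.0653]
tool_rot: [0.755, 0.655, -0.0, 0.0]
contact_force: [-0.7, 1.0, 0.2]
opening: 0.03
finger_force: 0.2
```

Call:
move_arm(
  increments=[
    {"hand": 3, "translation": [-1, 0, 0], "twist": [0, 0, 0]},
    {"hand": 3, "translation": [-2, 0, 0], "twist": [0, 0, 0]},
    {"hand": 3, "translation": [-3, 0, 0], "twist": [0, 0, 0]},
    {"hand": 3, "translation": [-4, 0, 0], "twist": [0, 0, 0]},
    {"hand": 3, "translation": [-5, 0.1, 0], "twist": [0, 0, 0]},
    {"hand": 3, "translation": [-6, 0.3, 0], "twist": [0, 0, 0]},
    {"hand": 3, "translation": [-7, 0.5, 0], "twist": [0, 0, 0]},
    {"hand": 3, "translation": [-8, 0.7, 0], "twist": [0, 0, 0]},
    {"hand": 3, "translation": [-9, 0.9, 0], "twist": [0, 0, 0]},
    {"hand": 3, "translation": [-10, 1.1, 0], "twist": [0, 0, 0]},
    {"hand": 3, "translation": [-11, 1.3, 0], "twist": [0, 0, 0]},
    {"hand": 3, "translation": [-12, 1.5, 0], "twist": [0, 0, 0]},
  ],
)

```text
time: 8.12
ee_pos: [0.479, -0.1121, 0.0653]
tool_rot: [0.756, 0.655, -0.0, -0.0]
contact_force: [1.1, 0.1, 0.7]
opening: 0.0297
finger_force: 0.2
```

```bash
python3 go.py -.058 -.18 .0645
```

```text
t 8.1167 world [ 0.483 -0.2    0.064] cm [-8.69  1.62  0.08] twist [-0.    -0.    -0.006] F [1.1 0.1 0.7]
```

Call:
move_arm(
  increments=[
    {"hand": 3, "translation": [-1, 0.2, 0], "twist": [0, 0, 0]},
    {"hand": 3, "translation": [-2, 0.4, 0], "twist": [0, 0, 0]},
    {"hand": 3, "translation": [-3, 0.6, 0], "twist": [0, 0, 0]},
    {"hand": 3, "translation": [-4, 0.8, 0], "twist": [0, 0, 0]},
    {"hand": 3, "translation": [-5, 1, 0], "twist": [0, 0, 0]},
    {"hand": 3, "translation": [-6, 1.2, 0], "twist": [0, 0, 0]},
    {"hand": 3, "translation": [-7, 1.4, 0], "twist": [0, 0, 0]},
    {"hand": 3, "translation": [-8, 1.5, 0], "twist": [0, 0, 0]},
    {"hand": 3, "translation": [-8.6, 1.5, 0], "twist": [0, 0, 0]},
    {"hand": 3, "translation": [-8.6, 1.5, -1], "twist": [0, 0, 0]},
    {"hand": 3, "translation": [-8.6, 1.5, -3.5], "twist": [0, 0, 0]},
    {"hand": 3, "translation": [-8.6, 1.5, -6.5], "twist": [0, 0, 0]},
  ],
)

```text
time: 9.12
ee_pos: [0.4804, -0.1977, 0.1304]
tool_rot: [0.756, 0.655, -0.001, -0.001]
contact_force: [0.8, -0.6, 0.6]
opening: 0.0298
finger_force: 0.0
```

```bash
python3 go.py .0795 .124 .145
```

```text
t 9.1167 world [0.66  0.082 0.145] cm [30.24 13.85 -1.47] twist [-0.003 -0.001 -0.006] F [ 0.8 -0.6  0.6]
```

Call:
move_arm(
  increments=[
    {"hand": 3, "translation": [1.2, 0.5, -0.8], "twist": [0, 0, 0]},
    {"hand": 3, "translation": [3.5, 1.6, -1.5], "twist": [0, 0, 0]},
    {"hand": 3, "translation": [6.5, 3, -1.5], "twist": [0, 0, 0]},
    {"hand": 3, "translation": [9.5, 4.3, -1.5], "twist": [0, 0, 0]},
    {"hand": 3, "translation": [12.5, 5.7, -1.5], "twist": [0, 0, 0]},
    {"hand": 3, "translation": [15.5, 7.1, -1.5], "twist": [0, 0, 0]},
    {"hand": 3, "translation": [18.5, 8.5, -1.5], "twist": [0, 0, 0]},
    {"hand": 3, "translation": [21.5, 9.8, -1.5], "twist": [0, 0, 0]},
    {"hand": 3, "translation": [24.5, 11.2, -1.5], "twist": [0, 0, 0]},
    {"hand": 3, "translation": [27.5, 12.6, -1.5], "twist": [0, 0, 0]},
    {"hand": 3, "translation": [29.5, 13.5, -1.5], "twist": [0, 0, 0]},
    {"hand": 3, "translation": [30.2, 13.9, -1.5], "twist": [0, 0, 0]},
  ],
)

```text
time: 10.12
ee_pos: [0.6628, 0.0846, 0.1454]
tool_rot: [0.755, 0.656, 0.0, -0.0]
contact_force: [0.9, -0.0, 0.1]
opening: 0.03
finger_force: 0.0
```

```bash
python3 go.py .0795 .124 .0645
python3 - <<'E'
from workcell import snapshot
import cv2,pickle,numpy as np
a=snapshot("wrist");b=snapshot("top");pickle.dump((a,b),open("w3.pkl","wb"))
cv2.imwrite("pics/w3.png",np.vstack([cv2.resize(a["img"],(400,300))[:,:,::-1],cv2.resize(b["img"][125:275,130:330,::-1],(400,300),interpolation=2)]))
E
```

```text
t 10.1167 world [0.66  0.082 0.064] cm [-0.29 -0.21  8.09] twist [ 0.    -0.001 -0.003] F [ 0.9 -0.   0.1]
```

View pics/w3.png

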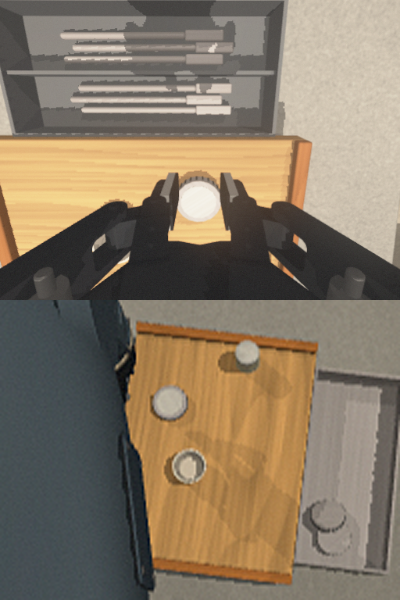

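Lids b and c are both inside the pan, with b partly resting on c. The cup and shaker are still in place. Lid a is at (200,200) in the half-size wrist picture, centred on the fingers.

Call:
move_arm(
  increments=[
    {"hand": 3, "translation": [0, -0.1, 1], "twist": [0, 0, 0]},
    {"hand": 3, "translation": [0, -0.1, 3], "twist": [0, 0, 0]},
    {"hand": 3, "translation": [0, -0.1, 5], "twist": [0, 0, 0]},
    {"hand": 3, "translation": [0, -0.1, 7], "twist": [0, 0, 0]},
    {"hand": 3, "translation": [0, -0.1, 8], "twist": [0, 0, 0]},
    {"hand": 3, "translation": [0, -0.1, 8], "twist": [0, 0, 0]},
    {"hand": 3, "translation": [0, -0.1, 8], "twist": [0, 0, 0]},
  ],
)

```text
time: 10.8
ee_pos: [0.6605, 0.0803, 0.0656]
tool_rot: [0.756, 0.655, -0.0, -0.0]
contact_force: [-0.9, -0.2, 0.6]
opening: 0.0302
finger_force: 0.0
```

```bash
python3 go.py .08 -.18 .0645
```

```text
t 10.8 world [ 0.619 -0.219  0.064] cm [-30.23   0.2    0.11] twist [-0.     0.    -0.006] F [-0.9 -0.2  0.6]
```

Call:
move_arm(
  increments=[
    {"hand": 3, "translation": [-0.5, 0, 0.1], "twist": [0, 0, 0]},
    {"hand": 3, "translation": [-1.2, 0, 0.1], "twist": [0, 0, 0]},
    {"hand": 3, "translation": [-2, 0, 0.1], "twist": [0, 0, 0]},
    {"hand": 3, "translation": [-3, -0.1, 0.1], "twist": [0, 0, 0]},
    {"hand": 3, "translation": [-4, -0.2, 0.1], "twist": [0, 0, 0]},
    {"hand": 3, "translation": [-5, -0.3, 0.1], "twist": [0, 0, 0]},
    {"hand": 3, "translation": [-6, -0.4, 0.1], "twist": [0, 0, 0]},
    {"hand": 3, "translation": [-7, -0.5, 0.1], "twist": [0, 0, 0]},
    {"hand": 3, "translation": [-8, -0.6, 0.1], "twist": [0, 0, 0]},
    {"hand": 3, "translation": [-9, -0.6, 0.1], "twist": [0, 0, 0]},
    {"hand": 3, "translation": [-10, -0.6, 0.1], "twist": [0, 0, 0]},
    {"hand": 3, "translation": [-11, -0.6, 0.1], "twist": [0, 0, 0]},
  ],
)

```text
time: 11.8
ee_pos: [0.6393, -0.0279, 0.0643]
tool_rot: [0.756, 0.655, 0.0, 0.0]
contact_force: [-0.1, 0.6, 0.6]
opening: 0.0302
finger_force: 0.2
```

Call:
move_arm(
  increments=[
    {"hand": 3, "translation": [-1, 0, 0], "twist": [0, 0, 0]},
    {"hand": 3, "translation": [-2, 0, 0], "twist": [0, 0, 0]},
    {"hand": 3, "translation": [-3, 0, 0], "twist": [0, 0, 0]},
    {"hand": 3, "translation": [-4, 0, 0], "twist": [0, 0, 0]},
    {"hand": 3, "translation": [-5, 0, 0], "twist": [0, 0, 0]},
    {"hand": 3, "translation": [-6, 0, 0], "twist": [0, 0, 0]},
    {"hand": 3, "translation": [-7, 0, 0], "twist": [0, 0, 0]},
    {"hand": 3, "translation": [-8, 0, 0], "twist": [0, 0, 0]},
    {"hand": 3, "translation": [-9, 0, 0], "twist": [0, 0, 0]},
    {"hand": 3, "translation": [-10, 0, 0], "twist": [0, 0, 0]},
    {"hand": 3, "translation": [-11, 0, 0], "twist": [0, 0, 0]},
    {"hand": 3, "translation": [-12, 0, 0], "twist": [0, 0, 0]},
  ],
)

```text
time: 12.8
ee_pos: [0.6223, -0.1467, 0.0643]
tool_rot: [0.755, 0.655, 0.0, -0.0]
contact_force: [-0.1, 0.6, -0.5]
opening: 0.0302
finger_force: 0.1
```

```bash
python3 go.py .074 -.18 .0645
```

```text
t 12.8 world [ 0.614 -0.218  0.064] cm [-7.22  0.14 -0.02] twist [ 0.    -0.    -0.006] F [-0.1  0.6 -0.5]
```

Call:
move_arm(
  increments=[
    {"hand": 3, "translation": [-1, 0, 0], "twist": [0, 0, 0]},
    {"hand": 3, "translation": [-2, 0, 0], "twist": [0, 0, 0]},
    {"hand": 3, "translation": [-3, 0, 0], "twist": [0, 0, 0]},
    {"hand": 3, "translation": [-4, 0, 0], "twist": [0, 0, 0]},
    {"hand": 3, "translation": [-5, 0, 0], "twist": [0, 0, 0]},
    {"hand": 3, "translation": [-6, 0, 0], "twist": [0, 0, 0]},
    {"hand": 3, "translation": [-7, 0, 0], "twist": [0, 0, 0]},
    {"hand": 3, "translation": [-7.2, 0, 0], "twist": [0, 0, 0]},
    {"hand": 3, "translation": [-7.2, 0, -1], "twist": [0, 0, 0]},
    {"hand": 3, "translation": [-7.2, 0, -3.5], "twist": [0, 0, 0]},
    {"hand": 3, "translation": [-7.2, 0, -6.5], "twist": [0, 0, 0]},
    {"hand": 3, "translation": [-7.2, 0, -9.5], "twist": [0, 0, 0]},
  ],
)

```text
time: 13.8
ee_pos: [0.6119, -0.2163, 0.161]
tool_rot: [0.755, 0.655, -0.0, -0.0]
contact_force: [0.7, -0.1, 0.4]
opening: 0.0298
finger_force: 0.0
```

Call:
move_arm(
  increments=[
    {"hand": 3, "translation": [2, -1, -0.5], "twist": [0, 0, 0]},
    {"hand": 3, "translation": [5, -2, -1], "twist": [0, 0, 0]},
    {"hand": 3, "translation": [8, -3, -1], "twist": [0, 0, 0]},
    {"hand": 3, "translation": [11, -4, -1], "twist": [0, 0, 0]},
    {"hand": 3, "translation": [14, -5, -1], "twist": [0, 0, 0]},
    {"hand": 3, "translation": [17, -6, -1], "twist": [0, 0, 0]},
    {"hand": 3, "translation": [20, -7, -1], "twist": [0, 0, 0]},
    {"hand": 3, "translation": [23, -8, -1], "twist": [0, 0, 0]},
    {"hand": 3, "translation": [26, -9, -1], "twist": [0, 0, 0]},
    {"hand": 3, "translation": [28, -9.5, -1], "twist": [0, 0, 0]},
    {"hand": 3, "translation": [29, -10, -1], "twist": [0, 0, 0]},
    {"hand": 3, "translation": [29, -10, -1], "twist": [0, 0, 0]},
  ],
)

```text
time: 14.8
ee_pos: [0.5538, 0.0864, 0.17]
tool_rot: [0.755, 0.656, 0.0, -0.0]
contact_force: [-0.7, -1.2, 0.5]
opening: 0.0303
finger_force: 0.0
```

Run:
```python
from workcell import snapshot,robot
import cv2,numpy as np
b=snapshot("top");c=snapshot("scene")
cv2.imwrite("pics/end.png",np.vstack([cv2.resize(b["img"][125:275,190:390,::-1],(400,300),interpolation=2),cv2.resize(c["img"][100:325,150:450,::-1],(400,300),interpolation=2)]))
print(robot.get_obs()["time"],robot.get_obs()["ee_pos"])
```

```text
14.9 [0.55436383 0.0841381  0.16973085]
```

View pics/end.png

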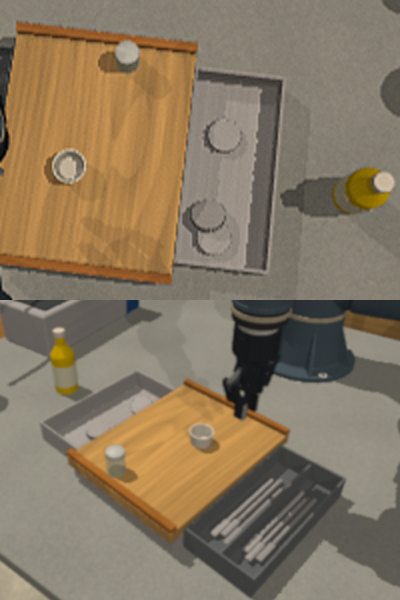

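All three lids are in the pan: one at (224,135) and two at (208,215) and (214,237), partly overlapping and well inside the walls. The cup, shaker and bottle are upright and in place, and the arm is clear of everything.

```bash
python3 -c "
from workcell import workorder
print(workorder.sign_off())"
```

```text
the job is handed in; nothing more can be done
None
```

I swept all three lids into the steel pan, left the sauce cup, shaker and squeeze bottle standing where they were, and handed the job in at about 15 s; the sign-off returned no verdict.

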